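Change gear on the slab roller

ROBOT

A 6-joint arm with a two-finger parallel gripper is mounted at the origin on a cart in front of the work surface, level with it; the furniture and walls round the work are solid. World frame = base frame: x ahead of the robot, y to its left, z up, the work surface at z = 0. Lengths are in m, angles in degrees, forces in N, time in s.
With the tool pointing down it reaches from about 0.375 to 0.9 m from the base axis. Payload 3.1 kg.
Tool frame: the origin (TCP) lies between the finger pads; the fingertips stand 11 mm ahead of it and the grasp point (between the pads) lies 8 mm behind it; z points along the fingers, y is the direction in which the jaws open and shut (so a half turn about z gives the same grasp; the last joint's range is limited). The gripper opens to 87 mm and grips with 3 to 60 N. Pads are 19 mm wide; open, the fingers measure 117 mm over their backs; the gripper's body (75 mm by 190 mm) begins 51 mm behind the grasp point.
Start: joints at [57.382, 30.224, 82.088, -0, 67.689, -10.227], TCP at [0.238, 0.578, 0.207] pointing down, gripper open.
Joint ranges: [-176.69, 176.69], [-43.24, 126.21], [12.49, 139.97], [-82, 262], [0, 151.66], [-163.58, 163.58]. Speed limits (degrees/s): [159.86, 159.86, 180, 180, 180, 180].

INTERFACE

Orientations are given as a 3x3 rotation matrix whose columns are the frame's x, y, z axes.
In Python, from rig import bot, vision gives the robot as it stands. The module is installed in compiled form; this text tells all that it offers.
- The arm moves only by the tool jog_arm, never from a script. Its argument "rows" is a list of rows, each an object with "dp": the shift along the tool's x, y, z in mm, a list of three; "turn": the turn, a rotation vector about the tool's x, y, z in degrees, a list of three; "grip": the opening, from 0 (shut) to 1 (fully open). A call has 1 to 10 rows; each row is the pose to reach, as a shift and turn from the pose commanded when the call began, along the tool's axes at that moment; what a row does not reach only later rows make up. A row lasts 1/10 s, in which the tool goes at most 50 mm and 8.59 degrees, less where a joint would pass 70% of its speed; a pose out of reach is approached as far as the arm can. A call with a gripper value outside its range is refused whole. The fingers move at their own pace and stop on an object; the grip force is fixed at half the most. Time passes only in rows, so rows that repeat a pose let the fingers close. It gives the time, the measured TCP pose, the force and the opening at its end, in the units of the state.
- bot.read_state(): the state, without advancing time (a new reading comes with each control period).
- vision.capture(name): name is "scene" or "top" or "wrist"; returns (picture, depth): 420x560x3 uint8, red, green, blue; 420x560 float32, m along the optical axis (not along the pixel's ray), 0 where there is no reading.
- vision.camera_info(name): a dict with "vertical_fov" (degrees; the focal length in pixels is half the picture's height over the tangent of half this angle, whatever the lens; pixels are square), "cx", "cy" (the principal point, pixels), "k1" (the pictures are not rectified: a ray, as slopes to the right and down, at radius r is drawn at 1 + k1 r^2 times it, then the intrinsics apply), "position" and "rotation" of the camera in the world. Camera axes: x right, y down, z forward; pixel columns grow to the right and rows downward; lengths in m; the calibration is good to about 2 mm. A picture is of the moment at which its call begins: read the wrist's pose just before it. camera_info takes no time and is no camera call; for the wrist camera it gives the pose at the moment of the call.
- bot.hand_in(): hands the job in, once; it reports no verdict.
The state is a dict: "time_s": time; "joint_positions": joint angles; "qvel": joint speeds; "tau": joint torques, N m; "position": TCP position; "tcp_rot": TCP orientation; "force": force on the tool from outside, world axes, zero at the start; "moment": the same for the moment, N m; "opening": opening from 0.0 (shut) to 1.0 (fully open).
Only numpy, scipy, OpenCV 4.12 (cv2) and the standard library are available. Lean on these libraries where they do the work, as an engineer would, in place of code of your own. Each camera call takes 0.05 s, during which the arm holds its last target.

TASK

Change the gear of the clay slab roller: with your fingertips, push the lever on the grey gearbox out of its park slot, along the cross channel and fully home into the slot marked with the red disc, then draw clear of it. Only push the lever, without gripping or forcing it, do not put the lever into a slot of another colour on the way, and leave everything else on the table where it stands.

Things in the scene. Friction and masses are not known exactly. Their poses are not given: they have to be found in the camera images.
- gearbox: grey gearbox of the slab roller, fixed to the table, 144x160 mm, 86 mm high to the top of its aluminium gate plate; a stub shaft sticks 38 mm out of its +y side, at most 64 mm up. Origin: centre of its underside. Its x axis runs along the slots (at yaw 0 away from the robot), its y axis along the cross channel
- gate (a point): middle of the gate, on the plate's top, axes as the gearbox. Cross channel: 15 mm wide, along y at x = 0, solid ends. Four coloured slots leave it at its two ends (y = +40, -40 mm), one to +x and one to -x at each end. The unmarked park slot leaves it at y = 0, to -x only (solid plate opposite). All slots 15 mm wide. The lever's 10 mm stem runs in this gate and cannot cut corners
- knob (a point): centre of the black ball knob, 32 mm across, on the lever, which starts in the park slot. It is 150 mm from the lever's pivot line, which runs 20 mm above the table: 170 mm up when upright, 164 mm at a slot's end. From the gate's middle it is at x = 150 mm * sin(shift), y = cross. Below the knob (from 20 mm under its centre) the stem is bare
- shift (a joint): tilt of the lever about the gearbox y axis, rad: 0 upright (stem in the cross channel), +0.28 home in a slot on the +x side, -0.28 home in a slot on the -x side or right back in park; stiff (about 2 N at the knob; the stops are solid, keep every push under 25 N), no spring, stays where it is left
- cross (a joint): position of the lever along the gearbox y axis, m: 0 at the park slot, +0.042 and -0.042 against the ends of the channel, where the coloured slots are entered (from 0.038 on); about 2 N to slide, no spring, stays where it is left
- mark_red: red disc, 20 mm across, 2 mm thick, on the gate plate just beyond the end of one coloured slot; origin: centre of its underside. With the lever home in that slot the knob stands straight above it: in the gearbox frame it lies at x = +41.5 or -41.5 mm, y = +40 or -40 mm. Which slot has which colour changes
- mark_blue: blue disc, 20 mm across, 2 mm thick, on the gate plate just beyond the end of one coloured slot; origin: centre of its underside. With the lever home in that slot the knob stands straight above it: in the gearbox frame it lies at x = +41.5 or -41.5 mm, y = +40 or -40 mm. Which slot has which colour changes
- mark_yellow: yellow disc, 20 mm across, 2 mm thick, on the gate plate just beyond the end of one coloured slot; origin: centre of its underside. With the lever home in that slot the knob stands straight above it: in the gearbox frame it lies at x = +41.5 or -41.5 mm, y = +40 or -40 mm. Which slot has which colour changes
- mark_green: green disc, 20 mm across, 2 mm thick, on the gate plate just beyond the end of one coloured slot; origin: centre of its underside. With the lever home in that slot the knob stands straight above it: in the gearbox frame it lies at x = +41.5 or -41.5 mm, y = +40 or -40 mm. Which slot has which colour changes
- jar_1: screw-top jar with red lid, 64 mm across, 82 tall, loose, a bystander; origin: centre of its underside
- jar_0: screw-top jar with blue lid, 58 mm across, 74 tall, loose, a bystander; origin: centre of its underside
- slip_beaker: grey beaker, 69 mm across, 92 tall, loose, a bystander; origin: centre of its underside
- glazed_bowl: small green glazed bowl, 68 mm across, 47 tall, loose, a bystander; origin: centre of its underside
- clay_lump_0: grey clay lump, 54x58x48 mm, loose, a bystander; origin: centre of its underside
- spray_bottle: white spray bottle with blue head, 90x66x216 mm, loose, a bystander; origin: centre of its underside
- bisque_cup: pale unglazed cup, 66 mm across, 74 tall, loose, a bystander; origin: centre of its underside
- stamp: white plaster stamp, 42 mm across, 52 tall, loose, a bystander; origin: centre of its underside

How it is judged:
By the outcome, as a careful person would: the job done as asked, in the order asked, and still so for the second after the job is handed in, with the robot touching nothing.
It also fails if it takes over 48 s, if anything falls off the work surface, if the arm or the gripper's body presses on something with over 40 N, if the wrist force passes 120 N, or if a joint passes its speed limit or range.

## Working session

There is one attempt and no reset: what is moved stays moved. The work goes in short steps, Python scripts to look and compute and a tool call to move; the robot and the scene stay as the last step left them, time stands still between calls to the robot, and variables do not carry over. Pictures are saved under pics/ and viewed, and the job is handed in when it is done.

Besides the shell and the picture viewer there is one more tool, called after "Emit:" by a JSON object that holds its "fn" and its "kwargs", one argument or row to a line. jog_arm: Moves the arm, as the interface text tells. Its arguments: {"type":"object","properties":{"rows":{"type":"array"}},"required":["rows"]}

```bash
mkdir -p pics; python3 - <<'E'
from rig import bot, vision
import cv2,numpy as np
s=bot.read_state();print(s['time_s'],s['position'],s['tcp_rot'],s['force'],s['opening'])
for n in("scene","top"):
    p,d=vision.capture(n);cv2.imwrite(f"pics/{n}0.png",p[:,:,::-1]);np.savez(f"pics/{n}0.npz",p=p,d=d)
    print(n,vision.camera_info(n))
E
```

```text
0.0 [0.23761646 0.57723866 0.20626305] [[-9.24613821e-01  3.80904035e-01 -1.18273970e-03]
 [ 3.80905668e-01  9.24612078e-01 -1.83768728e-03]
 [ 3.93592917e-04 -2.14966331e-03 -9.99997612e-01]] [ 0.65225569  0.3718435  -0.32099381] 1.0005957000495078
scene {'vertical_fov': 57.602196986111764, 'cx': 278.72669776070086, 'cy': 211.8527852238547, 'k1': -0.06023212400802164, 'position': array([-0.01578439, -0.54539863,  0.98914337]), 'rotation': array([[ 0.68616701, -0.52104256,  0.50763125],
       [-0.72726071, -0.50701936,  0.46262645],
       [ 0.0163308 , -0.68661927, -0.72683374]])}
top {'vertical_fov': 50.7237460146364, 'cx': 272.5051244059336, 'cy': 211.92397052868802, 'k1': 0.04774664215485695, 'position': array([0.38314403, 0.00443394, 1.191224  ]), 'rotation': array([[ 0.00933387, -0.98413747,  0.17716182],
       [-0.99995551, -0.00894486,  0.00299436],
       [-0.00136218, -0.17718189, -0.98417718]])}
```

View pics/scene0.png

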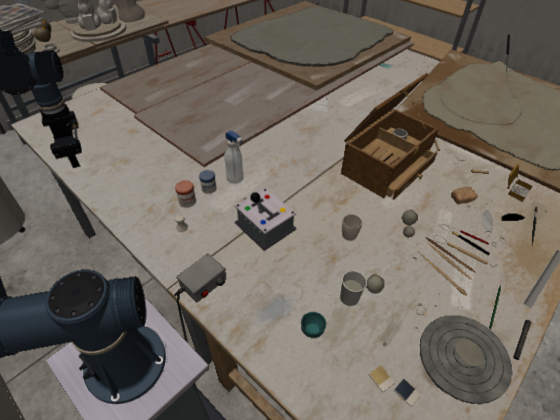

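View pics/top0.png

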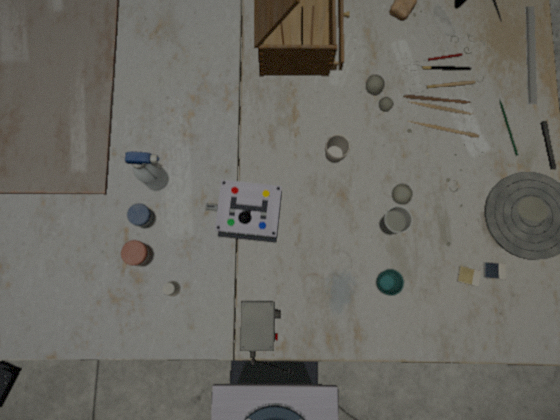

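The gearbox is near the centre of both pictures. In the top view the red disc is at about (235,190), at the far-left (+x,+y) end, yellow is at (267,194), green at (230,222), blue at (262,226), and the black knob is at (245,216). Next I'll measure these.

```bash
cat > h.py <<'E'
import numpy as np,cv2
from rig import bot,vision
def K(i):
    f=210/np.tan(np.radians(i['vertical_fov']/2)); return f
def ray(i,u,v):
    f=K(i);x=(u-i['cx'])/f;y=(v-i['cy'])/f
    a,b=x,y
    for _ in range(20):
        s=1+i['k1']*(a*a+b*b);a,b=x/s,y/s
    return i['rotation']@np.array([a,b,1.])
def onplane(i,u,v,z):
    r=ray(i,u,v);p=i['position'];return p+r*(z-p[2])/r[2]
def blobs(p,roi):
    h=cv2.cvtColor(p,cv2.COLOR_RGB2HSV);H,S,V=cv2.split(h)
    x0,y0,x1,y1=roi
    R=np.zeros(H.shape,bool);R[y0:y1,x0:x1]=True
    m={'red':((H<8)|(H>172))&(S>140)&(V>80),'yellow':(H>18)&(H<33)&(S>140)&(V>100),'green':(H>45)&(H<85)&(S>110)&(V>50),'blue':(H>105)&(H<130)&(S>120)&(V>60),'knob':V<32}
    o={}
    for k,a in m.items():
        n,l,st,c=cv2.connectedComponentsWithStats((a&R).astype(np.uint8))
        if n>1:
            j=1+np.argmax(st[1:,4]);o[k]=(c[j],st[j].tolist())
    return o
def fit(pts):
    # assumes red=(+,+)...
    pass
E
python3 - <<'E'
from h import *
for n,roi in(("scene",(230,180,300,250)),("top",(210,170,290,245))):
    z=np.load(f"pics/{n}0.npz");p=z['p'];i=vision.camera_info(n);b=blobs(p,roi)
    for k,(c,st) in b.items(): print(n,k,c.round(1),st,onplane(i,*c,0.088 if k!='knob' else .164).round(4))
    x0,y0,x1,y1=roi
    cv2.imwrite(f"pics/{n}0z.png",cv2.resize(p[y0:y1,x0:x1,::-1],None,fx=7,fy=7,interpolation=cv2.INTER_CUBIC))
E
```

```text
scene red [266.7 196.3] [265, 195, 5, 4, 15] [0.6378 0.107  0.088 ]
scene yellow [282.2 209.5] [280, 208, 5, 4, 18] [0.6292 0.0272 0.088 ]
scene green [247.  207.8] [245, 207, 5, 3, 13] [0.5543 0.115  0.088 ]
scene blue [262.9 221.6] [261, 220, 5, 4, 17] [0.5477 0.035  0.088 ]
scene knob [255.3 197.5] [251, 193, 9, 10, 67] [0.5545 0.0733 0.164 ]
top red [234.4 189.7] [232, 187, 6, 6, 29] [0.6384 0.1055 0.088 ]
top yellow [265.5 193.2] [263, 190, 6, 7, 33] [0.63   0.0262 0.088 ]
top green [230.4 221.6] [227, 219, 7, 6, 32] [0.556  0.1135 0.088 ]
top blue [262. 225.] [259, 222, 7, 7, 37] [0.5481 0.0339 0.088 ]
top knob [244.7 216.5] [239, 210, 12, 13, 106] [0.5566 0.0728 0.164 ]
```

```bash
python3 - <<'E'
import cv2,numpy as np
a=cv2.imread('pics/scene0z.png');b=cv2.imread('pics/top0z.png')
h=500;r=[cv2.resize(x,(390,390)) for x in(a,b)]
cv2.imwrite('pics/both0.png',np.hstack(r))
E
```

```text
(no output)
```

View pics/both0.png

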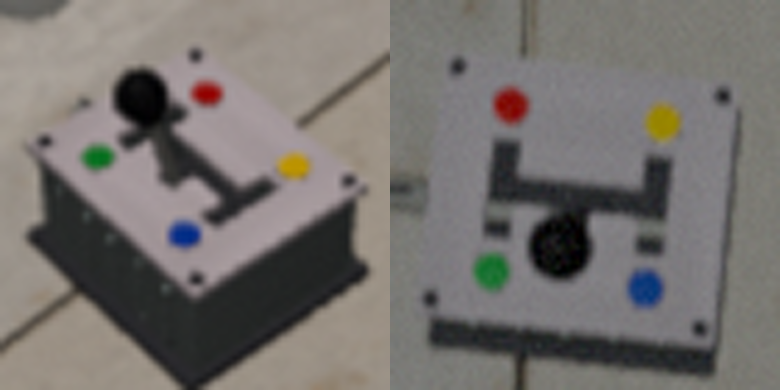

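Both views agree: the gate centre is at about (0.593, 0.070) with yaw about -5.6°, and red is the (+x,+y) slot. I'll raise the arm, travel behind the knob with the fingers shut, and align with the gearbox.

Emit:
{"fn": "jog_arm", "kwargs": {
  "rows": [
    {"dp":[0,0,-50],"turn":[0,0,0],"grip":0},
    {"dp":[0,0,-94],"turn":[0,0,0],"grip":0},
    {"dp":[-36,-30,-94],"turn":[0,0,-3],"grip":0},
    {"dp":[-72,-60,-94],"turn":[0,0,-6],"grip":0},
    {"dp":[-108,-90,-94],"turn":[0,0,-9],"grip":0},
    {"dp":[-144,-120,-94],"turn":[0,0,-12],"grip":0},
    {"dp":[-180,-150,-94],"turn":[0,0,-15],"grip":0},
    {"dp":[-216,-181,-94],"turn":[0,0,-16.8],"grip":0},
    {"dp":[-250,-211,-94],"turn":[0,0,-16.8],"grip":0},
    {"dp":[-285,-240,-94],"turn":[0,0,-16.8],"grip":0}
  ]
}}

```text
time_s: 1.1
position: [0.4102, 0.2456, 0.301]
tcp_rot: [[-0.995, 0.097, -0.001], [0.097, 0.995, -0.0], [0.001, -0.0, -1.0]]
force: [1.2, 0.1, 0.4]
opening: 0.175
```

```bash
cat >> h.py <<'E'
C=np.array([.5928,.0704]);YAW=np.radians(-5.6)
ex=np.array([np.cos(YAW),np.sin(YAW)]);ey=np.array([-ex[1],ex[0]])
def g2w(x,y,z): return np.r_[C+x*ex+y*ey,z]
def st(tgt=None):
    s=bot.read_state();p=s['position'];R=s['tcp_rot']
    print('t',round(s['time_s'],2),'p',p.round(4),'gate',((p[:2]-C)@ex).round(4),((p[:2]-C)@ey).round(4),'yaw_y',np.degrees(np.arctan2(R[1,1],R[0,1])).round(2),'z',R[:,2].round(3),'F',s['force'].round(2),'op',round(s['opening'],3))
    if tgt is not None: print('dp',(R.T@(g2w(*tgt)-p)*1e3).round(1))
E
python3 -c "
from h import *
st((-.097,0,.3))"
```

```text
t 1.1 p [0.4102 0.2456 0.301 ] gate -0.1988 0.1565 yaw_y 84.42 z [-0.001 -0.    -1.   ] F [1.17 0.13 0.4 ] op 0.175
dp [-101.8 -156.5    1. ]
```

Emit:
{"fn": "jog_arm", "kwargs": {
  "rows": [
    {"dp":[-25,-39,0],"turn":[0,0,0],"grip":0},
    {"dp":[-50,-78,0],"turn":[0,0,0],"grip":0},
    {"dp":[-76,-117,0],"turn":[0,0,0],"grip":0},
    {"dp":[-98,-150,0],"turn":[0,0,0],"grip":0},
    {"dp":[-102,-156,0],"turn":[0,0,0],"grip":0},
    {"dp":[-102,-156,0],"turn":[0,0,0],"grip":0},
    {"dp":[-102,-156,0],"turn":[0,0,0],"grip":0}
  ]
}}

```text
time_s: 1.8
position: [0.4954, 0.0831, 0.3008]
tcp_rot: [[-0.995, 0.097, -0.002], [0.097, 0.995, 0.001], [0.002, 0.001, -1.0]]
force: [0.1, 0.2, -0.2]
opening: 0.007
```

```bash
python3 - <<'E'
from h import *
st((-.097,0,.161))
i=vision.camera_info('wrist')
p,d=vision.capture('wrist');cv2.imwrite('pics/w1.png',p[:,:,::-1])
for k,(c,s) in blobs(p,(0,0,560,420)).items(): 
    w=onplane(i,*c,.088 if k!='knob' else .164);print(k,c.round(1),s,w.round(4),((w[:2]-C)@ex).round(4),((w[:2]-C)@ey).round(4))
E
```

```text
t 1.8 p [0.4954 0.0831 0.3008] gate -0.0981 0.0031 yaw_y 84.43 z [-0.002  0.001 -1.   ] F [ 0.12  0.16 -0.19] op 0.007
dp [ -1.4  -3.2 139.8]
yellow [260. 260.] [260, 260, 1, 1, 1] [0.5885 0.0507 0.088 ] -0.0024 -0.0201
green [310.2 228.4] [304, 223, 14, 11, 133] [0.5536 0.1161 0.088 ] -0.0435 0.0416
blue [244.6 228.3] [238, 222, 14, 12, 141] [0.5456 0.0366 0.088 ] -0.0437 -0.0382
knob [197.1 394.5] [0, 367, 400, 53, 19633] [ 0.7115 -0.03    0.164 ] 0.1279 -0.0884
```

View pics/w1.png

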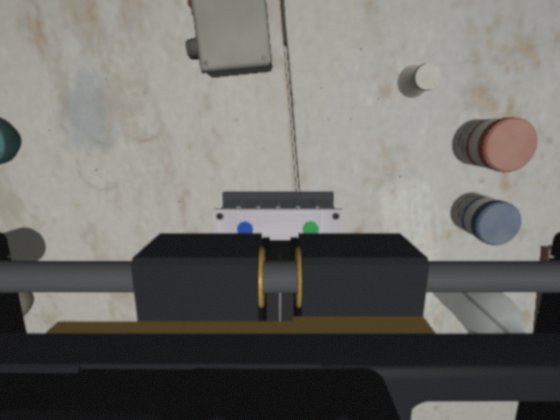

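The wrist view shows the blue disc at (245,228) and the green disc at (310,228), within 2 mm of the model. I'll go down behind the knob.

Emit:
{"fn": "jog_arm", "kwargs": {
  "rows": [
    {"dp":[-1,-3,40],"turn":[0,0,0],"grip":0},
    {"dp":[-1,-3,80],"turn":[0,0,0],"grip":0},
    {"dp":[-1,-3,120],"turn":[0,0,0],"grip":0},
    {"dp":[-1,-3,138],"turn":[0,0,0],"grip":0},
    {"dp":[-1,-3,140],"turn":[0,0,0],"grip":0},
    {"dp":[-1,-3,140],"turn":[0,0,0],"grip":0}
  ]
}}

```text
time_s: 2.45
position: [0.4969, 0.0803, 0.1614]
tcp_rot: [[-0.995, 0.096, -0.0], [0.096, 0.995, 0.0], [0.0, 0.0, -1.0]]
force: [-0.1, -0.4, 1.1]
opening: 0.005
```

```bash
python3 - <<'E'
from h import *
st((-.0255,0,.161))
p,d=vision.capture('scene');cv2.imwrite('pics/s2.png',cv2.resize(p[130:270,190:330,::-1],None,fx=4,fy=4,interpolation=cv2.INTER_CUBIC))
E
```

```text
t 2.45 p [0.4969 0.0803 0.1614] gate -0.0964 0.0005 yaw_y 84.52 z [-0.  0. -1.] F [-0.07 -0.42  1.14] op 0.005
dp [-70.9  -0.6   0.4]
```

View pics/s2.png

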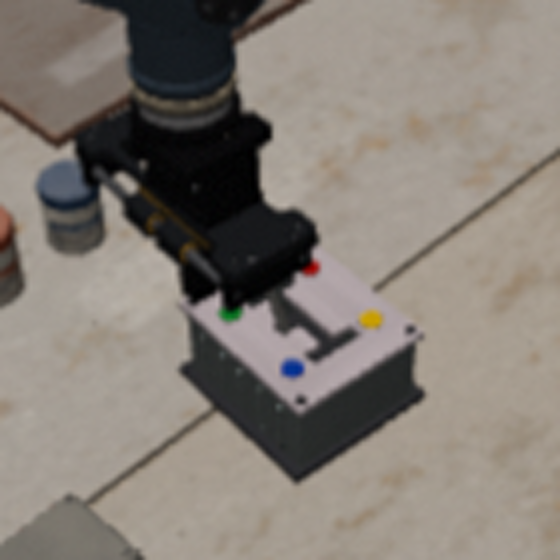

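Emit:
{"fn": "jog_arm", "kwargs": {
  "rows": [
    {"dp":[-8,0,0],"turn":[0,0,0],"grip":0},
    {"dp":[-16,0,0],"turn":[0,0,0],"grip":0},
    {"dp":[-22,0,0],"turn":[0,0,0],"grip":0},
    {"dp":[-25,0,0],"turn":[0,0,0],"grip":0},
    {"dp":[-29,0,0],"turn":[0,0,0],"grip":0},
    {"dp":[-33,0,0],"turn":[0,0,0],"grip":0},
    {"dp":[-37,0,0],"turn":[0,0,0],"grip":0},
    {"dp":[-41,0,0],"turn":[0,0,0],"grip":0}
  ]
}}

```text
time_s: 3.3
position: [0.5369, 0.0752, 0.1612]
tcp_rot: [[-0.995, 0.097, -0.003], [0.097, 0.995, 0.0], [0.003, -0.0, -1.0]]
force: [-4.1, 0.6, 5.8]
opening: 0.002
```

```bash
python3 - <<'E'
from h import *
st((-.0255,0,.161))
p,d=vision.capture('top');cv2.imwrite('pics/t3.png',cv2.resize(p[150:290,180:320,::-1],None,fx=4,fy=4,interpolation=cv2.INTER_CUBIC))
E
```

```text
t 3.3 p [0.5369 0.0752 0.1612] gate -0.0561 -0.0007 yaw_y 84.41 z [-0.003  0.    -1.   ] F [-4.14  0.57  5.85] op 0.002
dp [-30.6   0.7   0.1]
```

View pics/t3.png

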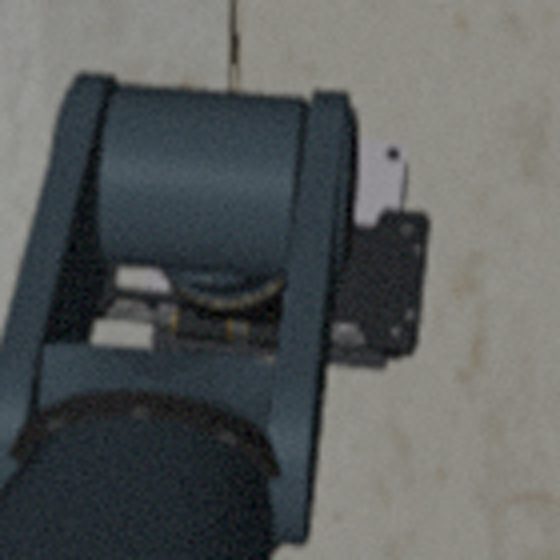

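Emit:
{"fn": "jog_arm", "kwargs": {
  "rows": [
    {"dp":[0,0,0],"turn":[0,0,0],"grip":0},
    {"dp":[0,0,0],"turn":[0,0,0],"grip":0}
  ]
}}

```text
time_s: 3.55
position: [0.5376, 0.0752, 0.1616]
tcp_rot: [[-0.995, 0.097, -0.001], [0.097, 0.995, -0.0], [0.001, -0.0, -1.0]]
force: [-3.2, 0.6, 4.4]
opening: -0.001
```

```bash
python3 - <<'E'
from h import *
st((-.0255,0,.161))
i=vision.camera_info('wrist');print(i['position'],i['rotation'])
p,d=vision.capture('scene');cv2.imwrite('pics/s4.png',cv2.resize(p[150:250,210:310,::-1],None,fx=5,fy=5,interpolation=cv2.INTER_CUBIC))
p,d=vision.capture('wrist');cv2.imwrite('pics/w4.png',p[:,:,::-1])
E
```

```text
t 3.55 p [0.5376 0.0752 0.1616] gate -0.0554 -0.0006 yaw_y 84.42 z [-0.001 -0.    -1.   ] F [-3.24  0.58  4.43] op -0.001
dp [-29.9   0.6   0.5]
[0.47081124 0.0824854  0.33925999] [[ 9.76841283e-02  9.65298781e-01  2.42190163e-01]
 [ 9.95217112e-01 -9.49535197e-02 -2.29505577e-02]
 [ 8.42663034e-04  2.43273700e-01 -9.69957317e-01]]
```

View pics/s4.png

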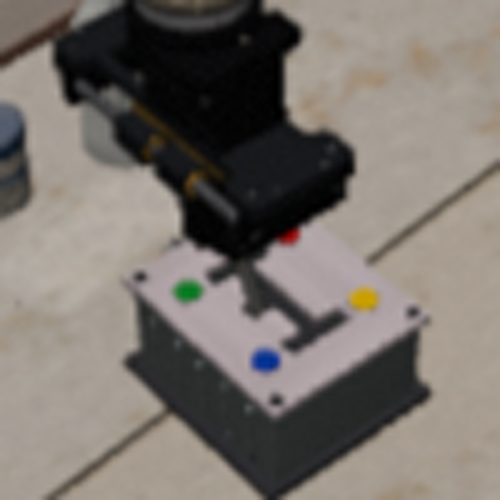

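View pics/w4.png

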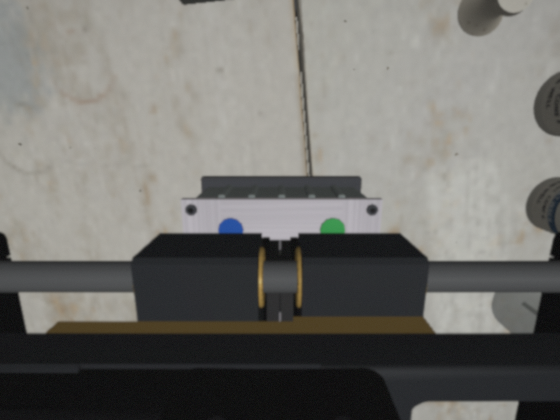

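Emit:
{"fn": "jog_arm", "kwargs": {
  "rows": [
    {"dp":[-4,0,-1],"turn":[0,0,0],"grip":0},
    {"dp":[-8,0,-2],"turn":[0,0,0],"grip":0},
    {"dp":[-12,0,-3],"turn":[0,0,0],"grip":0},
    {"dp":[-16,0,-3],"turn":[0,0,0],"grip":0},
    {"dp":[-20,0,-4],"turn":[0,0,0],"grip":0},
    {"dp":[-23,0,-4],"turn":[0,0,0],"grip":0},
    {"dp":[-26,0,-4],"turn":[0,0,0],"grip":0},
    {"dp":[-28,0,-4],"turn":[0,0,0],"grip":0},
    {"dp":[-28,0,-4],"turn":[0,0,0],"grip":0}
  ]
}}

```text
time_s: 4.55
position: [0.568, 0.0722, 0.167]
tcp_rot: [[-0.995, 0.097, 0.005], [0.097, 0.995, -0.0], [-0.005, 0.0, -1.0]]
force: [-2.3, 0.4, 9.8]
opening: 0.008
```

```bash
python3 - <<'E'
from h import *
st((-.0255,0,.161))
E
```

```text
t 4.55 p [0.568  0.0722 0.167 ] gate -0.0249 -0.0006 yaw_y 84.41 z [ 0.005 -0.    -1.   ] F [-2.34  0.42  9.78] op 0.008
dp [0.6 0.6 6. ]
```

```bash
python3 - <<'E'
from h import *
p,d=vision.capture('scene');cv2.imwrite('pics/s5.png',cv2.resize(p[150:250,210:310,::-1],None,fx=6,fy=6,interpolation=cv2.INTER_CUBIC))
st()
E
```

```text
t 4.6 p [0.5679 0.0722 0.167 ] gate -0.0249 -0.0006 yaw_y 84.41 z [ 0.005 -0.    -1.   ] F [-1.68  0.53 10.73] op 0.002
```

View pics/s5.png

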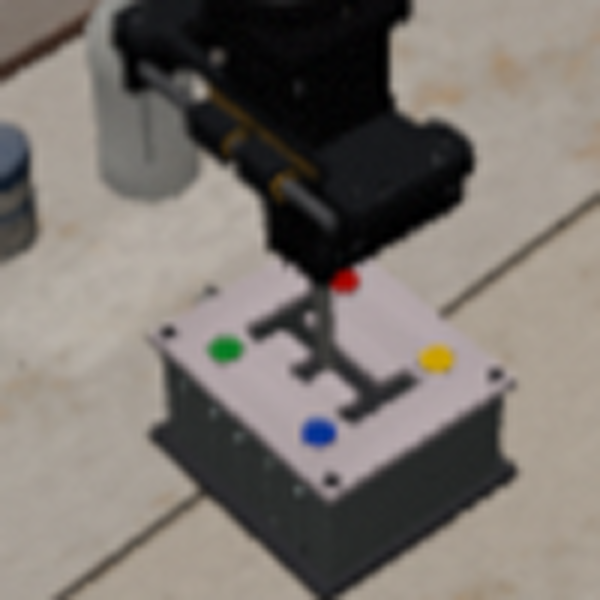

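The lever now looks upright: the stem base at about (320,360) is in the cross channel. I'll back off and see whether the vertical force goes.

Emit:
{"fn": "jog_arm", "kwargs": {
  "rows": [
    {"dp":[5,0,0],"turn":[0,0,0],"grip":0},
    {"dp":[15,0,-1],"turn":[0,0,0],"grip":0},
    {"dp":[28,0,-2],"turn":[0,0,0],"grip":0},
    {"dp":[32,0,-2],"turn":[0,0,0],"grip":0},
    {"dp":[32,0,-2],"turn":[0,0,0],"grip":0},
    {"dp":[32,0,-2],"turn":[0,0,0],"grip":0}
  ]
}}

```text
time_s: 5.2
position: [0.5344, 0.0755, 0.1672]
tcp_rot: [[-0.995, 0.097, 0.001], [0.097, 0.995, -0.0], [-0.001, 0.0, -1.0]]
force: [0.2, -0.0, -1.2]
opening: 0.005
```

```bash
python3 - <<'E'
from h import *
st((-.057,-.06,.171));st((0,-.06,.171))
E
```

```text
t 5.2 p [0.5344 0.0755 0.1672] gate -0.0586 -0.0006 yaw_y 84.41 z [ 0.001 -0.    -1.   ] F [ 0.24 -0.04 -1.24] op 0.005
dp [ -1.6 -59.4  -3.8]
t 5.2 p [0.5344 0.0755 0.1672] gate -0.0586 -0.0006 yaw_y 84.41 z [ 0.001 -0.    -1.   ] F [ 0.24 -0.04 -1.24] op 0.005
dp [-58.6 -59.4  -3.8]
```

Emit:
{"fn": "jog_arm", "kwargs": {
  "rows": [
    {"dp":[0,-20,-4],"turn":[0,0,0],"grip":0},
    {"dp":[0,-45,-4],"turn":[0,0,0],"grip":0},
    {"dp":[0,-59,-4],"turn":[0,0,0],"grip":0},
    {"dp":[-15,-59,-4],"turn":[0,0,0],"grip":0},
    {"dp":[-40,-59,-4],"turn":[0,0,0],"grip":0},
    {"dp":[-58,-59,-4],"turn":[0,0,0],"grip":0},
    {"dp":[-58,-59,-4],"turn":[0,0,0],"grip":0},
    {"dp":[-58,-59,-4],"turn":[0,0,0],"grip":0}
  ]
}}

```text
time_s: 6.0
position: [0.5853, 0.0112, 0.1707]
tcp_rot: [[-0.995, 0.098, -0.002], [0.098, 0.995, 0.0], [0.002, 0.0, -1.0]]
force: [-0.0, -0.5, 0.0]
opening: 0.003
```

```bash
python3 - <<'E'
from h import *
st((0.001,.008,.171))
p,d=vision.capture('scene');cv2.imwrite('pics/s6.png',cv2.resize(p[150:250,210:310,::-1],None,fx=6,fy=6,interpolation=cv2.INTER_CUBIC))
E
```

```text
t 6.0 p [0.5853 0.0112 0.1707] gate -0.0017 -0.0596 yaw_y 84.4 z [-0.002  0.    -1.   ] F [-0.04 -0.55  0.  ] op 0.003
dp [-2.7 67.6 -0.3]
```

View pics/s6.png

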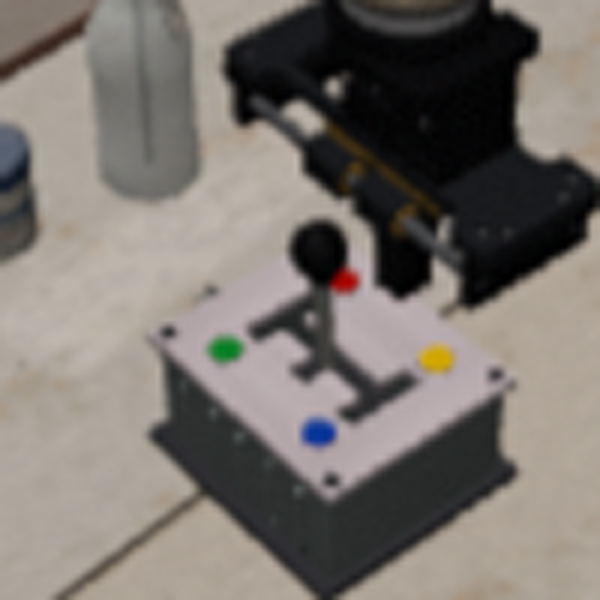

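The knob stands clear at (320,250) in the crop with the stem upright in the channel. I'll measure it and the spray bottle clearance.

```bash
python3 - <<'E'
from h import *
i=vision.camera_info('scene');c=(210+320/6,150+250/6);w=onplane(i,*c,.170);print(w,(w[:2]-C)@ex,(w[:2]-C)@ey)
t=vision.camera_info('top')
print('bottle head',onplane(t,140,157,.2),onplane(t,158,158,.2),'body',onplane(t,150,175,.1))
st((0.001,.008,.171))
E
```

```text
[0.58567575 0.06937021 0.17      ] -0.00698976190932362 -0.0017200820529156018
bottle head [0.68794904 0.31533216 0.2       ] [0.68605541 0.2738199  0.2       ] body [0.6717358  0.31877482 0.1       ]
t 6.05 p [0.5846 0.0114 0.1707] gate -0.0024 -0.0595 yaw_y 84.41 z [-0.002  0.    -1.   ] F [-0.31  0.34  0.28] op 0.004
dp [-3.4 67.5 -0.3]
```

```bash
python3 - <<'E'
from h import *
for n in('scene','top'):
    i=vision.camera_info(n);p,d=vision.capture(n)
    b=blobs(p,(255,182,273,202) if n=='scene' else (225,190,265,225))
    for k in b:
        c,s=b[k]
        if k=='knob': w=onplane(i,*c,.170);print(n,c,s,w,(w[:2]-C)@ex,(w[:2]-C)@ey)
        else: w=onplane(i,*c,.088);print(n,k,(w[:2]-C)@ex,(w[:2]-C)@ey)
    cv2.imwrite(f'pics/{n}7.png',cv2.resize(p[150:250,200:300,::-1],None,fx=6,fy=6,interpolation=cv2.INTER_CUBIC))
E
```

```text
scene red 0.04153253756736318 0.03981563630407369
scene [262.79661017 191.79661017] [259, 188, 8, 10, 59] [0.58410013 0.07014909 0.17      ] -0.008633869275454311 -0.0010986700543317927
top [238.42222222 198.23333333] [231, 190, 21, 15, 90] [0.59900055 0.08810139 0.17      ] 0.0044436082343039425 0.01822197402354227
```

View pics/top7.png

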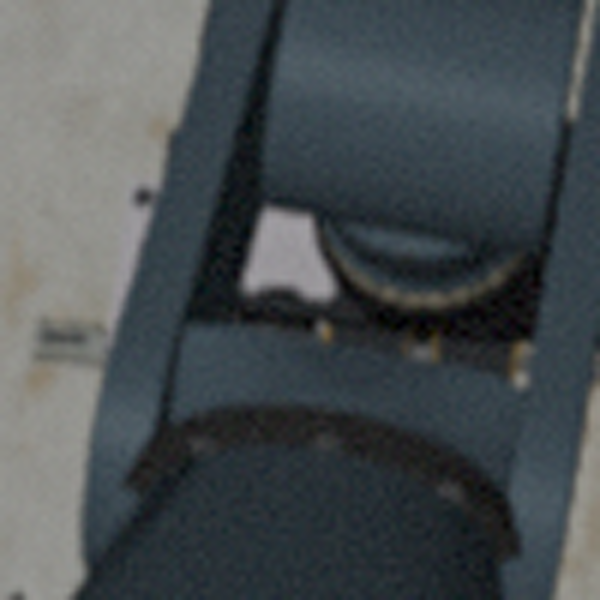

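```bash
cat >> h.py <<'E'
def proj(i,w):
    q=i['rotation'].T@(np.asarray(w)-i['position']);a,b=q[:2]/q[2];s=1+i['k1']*(a*a+b*b);f=K(i)
    return np.array([i['cx']+f*a*s,i['cy']+f*b*s])
E
python3 - <<'E'
from h import *
i=vision.camera_info('scene');p,d=vision.capture('scene')
s=bot.read_state();P=s['position'];R=s['tcp_rot']
o=np.array([240,165]);im=cv2.resize(p[165:225,240:320,::-1],None,fx=9,fy=9,interpolation=cv2.INTER_CUBIC)
def dot(w,c): 
    q=(proj(i,w)-o+.5)*9;cv2.circle(im,tuple(int(v) for v in q),3,c,-1)
for z in(.011,-.008):
  for a in(-.0095,.0095):
    for b in(-.015,.015): dot(P+R@[a,b,z],(0,0,255) if z>0 else (0,255,255))
dot(g2w(0,0,.17),(0,255,0));dot(g2w(0,0,.086),(0,255,0));dot(g2w(-.0075,0,.086),(255,255,0));dot(g2w(.0075,0,.086),(255,255,0))
dot(g2w(.0,.0475,.086),(255,0,255));dot(g2w(.0,-.0475,.086),(255,0,255))
cv2.imwrite('pics/s8.png',im)
E
```

```text
(no output)
```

View pics/s8.png

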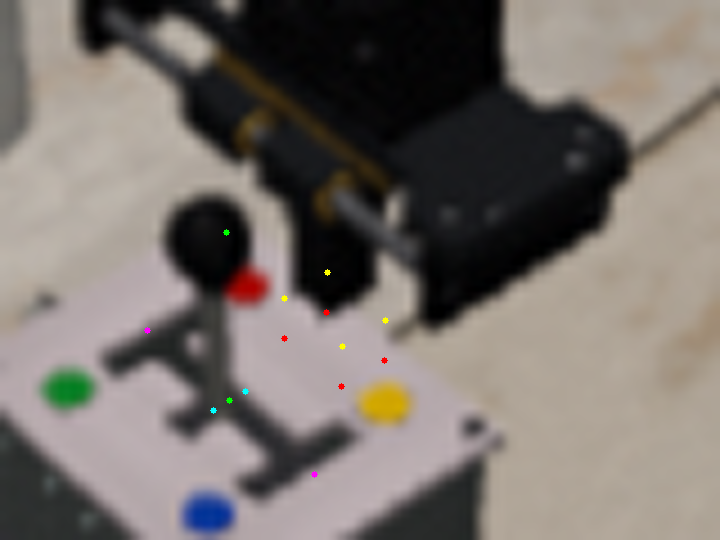

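```bash
python3 - <<'E'
from h import *
i=vision.camera_info('scene');p,d=vision.capture('scene')
for v in range(188,212,2):
    r=[]
    for u in range(270,286,2):
        w=i['position']+ray(i,u,v)*d[v,u]; r.append('%.3f,%.3f,%.3f'%tuple(w) if d[v,u]>0 else '-')
    print(v,r)
print(bot.read_state()['position'])
E
```

```text
188 ['0.744,0.194,-0.002', '0.545,-0.007,0.262', '0.545,-0.014,0.267', '0.550,-0.018,0.267', '0.547,-0.028,0.275', '0.551,-0.032,0.275', '0.594,-0.000,0.226', '0.542,-0.054,0.296']
190 ['-', '0.575,0.022,0.216', '0.576,0.014,0.220', '0.576,0.006,0.225', '0.576,-0.001,0.230', '0.548,-0.035,0.271', '0.548,-0.041,0.275', '0.770,0.147,0.001']
192 ['0.661,0.114,0.087', '0.575,0.022,0.208', '0.575,0.013,0.214', '0.573,0.004,0.221', '0.580,0.003,0.217', '0.589,0.003,0.211', '0.548,-0.042,0.268', '0.550,-0.048,0.271']
194 ['0.654,0.107,0.088', '0.576,0.023,0.198', '0.578,0.016,0.201', '0.575,0.006,0.210', '0.581,0.003,0.208', '0.591,0.004,0.200', '0.750,0.138,0.000', '0.757,0.135,-0.002']
196 ['0.647,0.101,0.087', '0.575,0.022,0.190', '0.575,0.014,0.196', '0.574,0.004,0.204', '0.583,0.005,0.197', '0.591,0.004,0.192', '0.741,0.130,0.002', '0.749,0.127,-0.002']
198 ['0.639,0.093,0.089', '0.645,0.089,0.087', '0.575,0.014,0.188', '0.575,0.006,0.194', '0.583,0.005,0.188', '0.731,0.131,-0.002', '0.732,0.121,0.004', '0.738,0.117,0.002']
200 ['0.635,0.088,0.085', '0.636,0.080,0.090', '0.643,0.078,0.
[... 312 characters left out ...]
'0.627,0.071,0.084', '0.630,0.065,0.087', '0.635,0.061,0.085', '0.639,0.055,0.087', '0.640,0.048,0.091', '0.649,0.046,0.086', '0.651,0.040,0.089']
206 ['0.615,0.069,0.085', '0.619,0.064,0.085', '0.621,0.056,0.090', '0.626,0.052,0.089', '0.634,0.051,0.084', '0.637,0.044,0.087', '0.642,0.040,0.086', '0.645,0.034,0.088']
208 ['0.608,0.062,0.086', '0.612,0.057,0.087', '0.616,0.051,0.088', '0.622,0.048,0.085', '0.628,0.045,0.083', '0.628,0.036,0.090', '0.633,0.032,0.089', '0.640,0.029,0.085']
210 ['0.602,0.056,0.085', '0.605,0.051,0.087', '0.609,0.045,0.088', '0.616,0.042,0.085', '0.621,0.038,0.084', '0.619,0.028,0.093', '0.627,0.026,0.088', '0.632,0.022,0.088']
[0.58499208 0.01141081 0.17124296]
```

The fingertips when shut are about 27 mm higher than I assumed: depth puts the tip at z≈0.187 with the TCP at 0.171. So the first push rode on the top of the knob, which explains the upward force, and the knob is still about 8 mm short of upright. I'll go lower and finish that push.

Emit:
{"fn": "jog_arm", "kwargs": {
  "rows": [
    {"dp":[25,0,0],"turn":[0,0,0],"grip":0},
    {"dp":[55,0,0],"turn":[0,0,0],"grip":0},
    {"dp":[55,10,6],"turn":[0,0,0],"grip":0},
    {"dp":[55,40,18],"turn":[0,0,0],"grip":0},
    {"dp":[55,60,24],"turn":[0,0,0],"grip":0},
    {"dp":[55,60,24],"turn":[0,0,0],"grip":0},
    {"dp":[55,60,24],"turn":[0,0,0],"grip":0}
  ]
}}

```text
time_s: 6.95
position: [0.5373, 0.0765, 0.1472]
tcp_rot: [[-0.995, 0.096, 0.0], [0.096, 0.995, -0.0], [-0.0, -0.0, -1.0]]
force: [-0.0, -0.7, -0.4]
opening: 0.005
```

```bash
python3 - <<'E'
from h import *
st((-.027,0,.147))
p,d=vision.capture('scene');cv2.imwrite('pics/s9.png',cv2.resize(p[150:250,210:310,::-1],None,fx=6,fy=6,interpolation=cv2.INTER_CUBIC))
E
```

```text
t 6.95 p [0.5373 0.0765 0.1472] gate -0.0559 0.0006 yaw_y 84.5 z [ 0. -0. -1.] F [-0.03 -0.71 -0.44] op 0.005
dp [-28.9  -0.7   0.3]
```

View pics/s9.png

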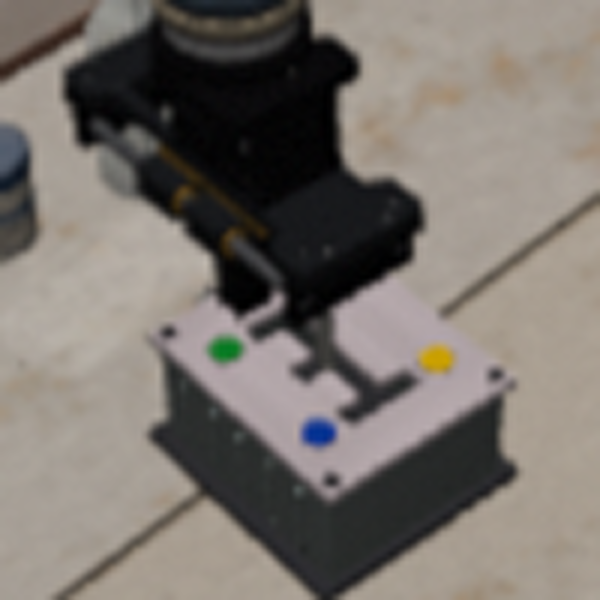

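Emit:
{"fn": "jog_arm", "kwargs": {
  "rows": [
    {"dp":[-7,0,0],"turn":[0,0,0],"grip":0},
    {"dp":[-13,0,0],"turn":[0,0,0],"grip":0},
    {"dp":[-17,0,0],"turn":[0,0,0],"grip":0},
    {"dp":[-20,0,0],"turn":[0,0,0],"grip":0},
    {"dp":[-23,0,0],"turn":[0,0,0],"grip":0},
    {"dp":[-25,0,0],"turn":[0,0,0],"grip":0},
    {"dp":[-25,0,0],"turn":[0,0,0],"grip":0}
  ]
}}

```text
time_s: 7.7
position: [0.5614, 0.0738, 0.1471]
tcp_rot: [[-0.995, 0.097, -0.001], [0.097, 0.995, 0.0], [0.001, -0.0, -1.0]]
force: [-2.7, 0.5, 0.3]
opening: 0.001
```

```bash
python3 - <<'E'
from h import *
st((-.026,0,.147))
E
```

```text
t 7.7 p [0.5614 0.0738 0.1471] gate -0.0315 0.0003 yaw_y 84.41 z [-0.001  0.    -1.   ] F [-2.72  0.48  0.28] op 0.001
dp [-5.5 -0.3  0.1]
```

The contact force is now purely horizontal, about 2.7 N. I'll push the last few mm.

Emit:
{"fn": "jog_arm", "kwargs": {
  "rows": [
    {"dp":[-2,0,0],"turn":[0,0,0],"grip":0},
    {"dp":[-4,0,0],"turn":[0,0,0],"grip":0},
    {"dp":[-6,0,0],"turn":[0,0,0],"grip":0},
    {"dp":[-6,0,0],"turn":[0,0,0],"grip":0}
  ]
}}

```text
time_s: 8.1
position: [0.5683, 0.0732, 0.1473]
tcp_rot: [[-0.995, 0.097, 0.001], [0.097, 0.995, 0.0], [-0.001, 0.0, -1.0]]
force: [-1.1, 0.0, 0.1]
opening: 0.004
```

```bash
python3 - <<'E'
from h import *
st((-.026,0,.147))
E
```

```text
t 8.1 p [0.5683 0.0732 0.1473] gate -0.0246 0.0004 yaw_y 84.41 z [ 0.001  0.    -1.   ] F [-1.07  0.05  0.09] op 0.004
dp [ 1.4 -0.4  0.3]
```

Now I'll back off, go round to the -y side and look.

Emit:
{"fn": "jog_arm", "kwargs": {
  "rows": [
    {"dp":[8,0,0],"turn":[0,0,0],"grip":0},
    {"dp":[30,0,0],"turn":[0,0,0],"grip":0},
    {"dp":[33,-20,0],"turn":[0,0,0],"grip":0},
    {"dp":[33,-55,0],"turn":[0,0,0],"grip":0},
    {"dp":[25,-60,0],"turn":[0,0,0],"grip":0},
    {"dp":[0,-60,0],"turn":[0,0,0],"grip":0},
    {"dp":[-25,-60,0],"turn":[0,0,0],"grip":0},
    {"dp":[-25,-60,0],"turn":[0,0,0],"grip":0},
    {"dp":[-25,-60,0],"turn":[0,0,0],"grip":0}
  ]
}}

```text
time_s: 9.0
position: [0.5867, 0.0114, 0.1469]
tcp_rot: [[-0.995, 0.097, -0.001], [0.097, 0.995, 0.0], [0.001, 0.0, -1.0]]
force: [0.1, 0.9, -0.4]
opening: 0.004
```

```bash
python3 - <<'E'
from h import *
st((0,.018,.147))
i=vision.camera_info('scene');p,d=vision.capture('scene');cv2.imwrite('pics/s10.png',cv2.resize(p[150:250,210:310,::-1],None,fx=6,fy=6,interpolation=cv2.INTER_CUBIC))
b=blobs(p,(253,180,273,204));print(b)
c=b['knob'][0];w=onplane(i,*c,.170);print((w[:2]-C)@ex,(w[:2]-C)@ey)
E
```

```text
t 9.0 p [0.5867 0.0114 0.1469] gate -0.0003 -0.0593 yaw_y 84.41 z [-0.001  0.    -1.   ] F [ 0.1   0.9  -0.37] op 0.004
dp [-0.4 77.3 -0.1]
{'red': (array([267.71428571, 196.        ]), [267, 195, 3, 3, 7]), 'knob': (array([265.88429752, 187.47933884]), [261, 180, 12, 17, 121])}
0.011229168987185945 0.007818350137061097
```

View pics/s10.png

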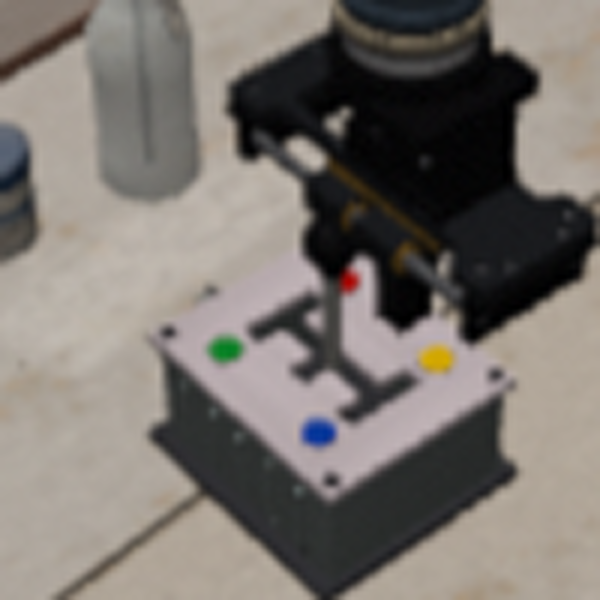

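The stem base, at (332,360) in the crop, is now in the channel line. Next I push +y along the channel.

Emit:
{"fn": "jog_arm", "kwargs": {
  "rows": [
    {"dp":[0,10,0],"turn":[0,0,0],"grip":0},
    {"dp":[0,22,0],"turn":[0,0,0],"grip":0},
    {"dp":[0,28,0],"turn":[0,0,0],"grip":0},
    {"dp":[0,32,0],"turn":[0,0,0],"grip":0},
    {"dp":[0,36,0],"turn":[0,0,0],"grip":0},
    {"dp":[0,40,0],"turn":[0,0,0],"grip":0},
    {"dp":[0,43,0],"turn":[0,0,0],"grip":0}
  ]
}}

```text
time_s: 9.75
position: [0.591, 0.0538, 0.1473]
tcp_rot: [[-0.995, 0.097, -0.0], [0.097, 0.995, -0.001], [0.0, -0.001, -1.0]]
force: [-1.1, -2.4, 1.5]
opening: 0.009
```

```bash
python3 - <<'E'
from h import *
st((0,.015,.147))
p,d=vision.capture('scene');cv2.imwrite('pics/s11.png',cv2.resize(p[150:250,210:310,::-1],None,fx=6,fy=6,interpolation=cv2.INTER_CUBIC))
E
```

```text
t 9.75 p [0.591  0.0538 0.1473] gate -0.0002 -0.0167 yaw_y 84.41 z [-0.    -0.001 -1.   ] F [-1.12 -2.39  1.55] op 0.009
dp [-0.2 31.7  0.3]
```

View pics/s11.png

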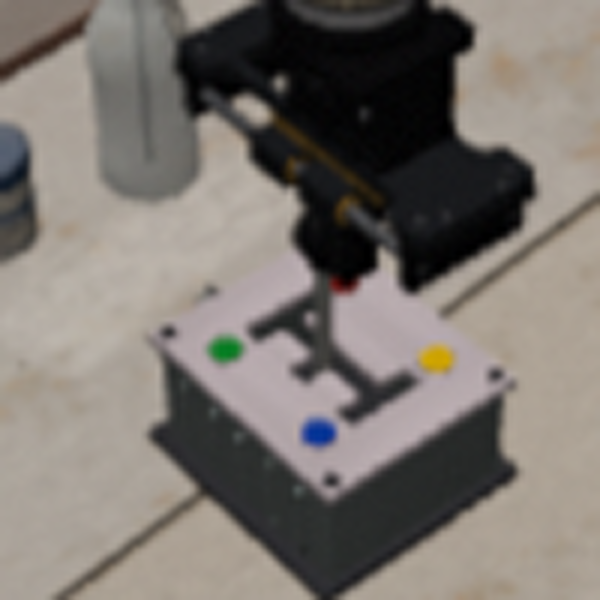

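Emit:
{"fn": "jog_arm", "kwargs": {
  "rows": [
    {"dp":[0,4,0],"turn":[0,0,0],"grip":0},
    {"dp":[0,8,0],"turn":[0,0,0],"grip":0},
    {"dp":[0,12,0],"turn":[0,0,0],"grip":0},
    {"dp":[0,16,0],"turn":[0,0,0],"grip":0},
    {"dp":[0,20,0],"turn":[0,0,0],"grip":0},
    {"dp":[0,24,0],"turn":[0,0,0],"grip":0},
    {"dp":[0,27,0],"turn":[0,0,0],"grip":0}
  ]
}}

```text
time_s: 10.5
position: [0.5938, 0.0813, 0.1473]
tcp_rot: [[-0.995, 0.097, 0.0], [0.097, 0.995, 0.0], [-0.0, 0.0, -1.0]]
force: [-0.7, -1.3, 1.2]
opening: 0.005
```

```bash
python3 - <<'E'
from h import *
st((0,.016,.147))
p,d=vision.capture('scene');cv2.imwrite('pics/s12.png',cv2.resize(p[150:250,210:310,::-1],None,fx=6,fy=6,interpolation=cv2.INTER_CUBIC))
E
```

```text
t 10.5 p [0.5938 0.0813 0.1473] gate -0.0001 0.0109 yaw_y 84.42 z [ 0.  0. -1.] F [-0.73 -1.31  1.24] op 0.005
dp [-0.1  5.1  0.3]
```

View pics/s12.png

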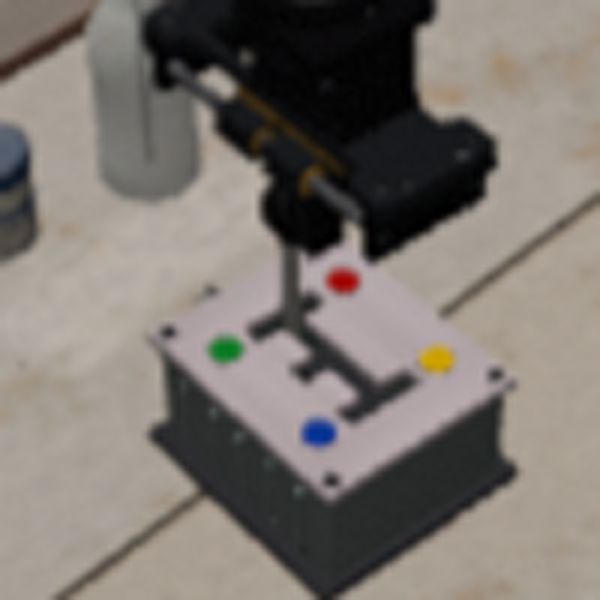

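The stem, at (290,325), is nearly at the channel end. A few mm more, in small steps, until the stop is felt.

Emit:
{"fn": "jog_arm", "kwargs": {
  "rows": [
    {"dp":[0,2,0],"turn":[0,0,0],"grip":0},
    {"dp":[0,4,0],"turn":[0,0,0],"grip":0},
    {"dp":[0,4,0],"turn":[0,0,0],"grip":0}
  ]
}}

```text
time_s: 10.85
position: [0.5942, 0.0851, 0.1472]
tcp_rot: [[-0.995, 0.098, 0.0], [0.098, 0.995, 0.001], [-0.0, 0.001, -1.0]]
force: [-0.7, -0.2, 0.4]
opening: 0.005
```

Emit:
{"fn": "jog_arm", "kwargs": {
  "rows": [
    {"dp":[0,1,0],"turn":[0,0,0],"grip":0},
    {"dp":[0,2,0],"turn":[0,0,0],"grip":0},
    {"dp":[0,2,0],"turn":[0,0,0],"grip":0}
  ]
}}

```text
time_s: 11.15
position: [0.5943, 0.0867, 0.1472]
tcp_rot: [[-0.995, 0.098, -0.0], [0.098, 0.995, 0.0], [0.0, 0.0, -1.0]]
force: [-0.5, -1.6, 0.2]
opening: 0.005
```

```bash
python3 - <<'E'
from h import *
st((0,.016,.147))
E
```

```text
t 11.15 p [0.5943 0.0867 0.1472] gate -0.0001 0.0164 yaw_y 84.4 z [-0.  0. -1.] F [-0.45 -1.59  0.16] op 0.005
dp [-0.1 -0.4  0.2]
```

Emit:
{"fn": "jog_arm", "kwargs": {
  "rows": [
    {"dp":[0,1,0],"turn":[0,0,0],"grip":0},
    {"dp":[0,1,0],"turn":[0,0,0],"grip":0}
  ]
}}

```text
time_s: 11.35
position: [0.5944, 0.0878, 0.1472]
tcp_rot: [[-0.995, 0.097, -0.0], [0.097, 0.995, 0.0], [0.0, 0.0, -1.0]]
force: [-1.7, -1.7, 1.0]
opening: 0.005
```

Emit:
{"fn": "jog_arm", "kwargs": {
  "rows": [
    {"dp":[0,1,0],"turn":[0,0,0],"grip":0},
    {"dp":[0,1,0],"turn":[0,0,0],"grip":0}
  ]
}}

```text
time_s: 11.55
position: [0.5945, 0.0885, 0.1473]
tcp_rot: [[-0.995, 0.097, -0.0], [0.097, 0.995, -0.0], [0.0, -0.0, -1.0]]
force: [0.4, -2.0, 0.5]
opening: 0.005
```

Emit:
{"fn": "jog_arm", "kwargs": {
  "rows": [
    {"dp":[0,1,0],"turn":[0,0,0],"grip":0},
    {"dp":[0,1,0],"turn":[0,0,0],"grip":0}
  ]
}}

```text
time_s: 11.75
position: [0.5946, 0.089, 0.1473]
tcp_rot: [[-0.995, 0.097, -0.0], [0.097, 0.995, -0.001], [0.0, -0.001, -1.0]]
force: [-1.4, -5.0, -0.4]
opening: 0.004
```

Emit:
{"fn": "jog_arm", "kwargs": {
  "rows": [
    {"dp":[0,1,0],"turn":[0,0,0],"grip":0},
    {"dp":[0,1,0],"turn":[0,0,0],"grip":0}
  ]
}}

```text
time_s: 11.95
position: [0.5947, 0.0894, 0.1473]
tcp_rot: [[-0.995, 0.097, -0.0], [0.097, 0.995, -0.002], [0.0, -0.002, -1.0]]
force: [-1.6, -5.9, 1.8]
opening: -0.0
```

```bash
python3 - <<'E'
from h import *
st((0,.016,.147))
p,d=vision.capture('scene');cv2.imwrite('pics/s13.png',cv2.resize(p[150:250,210:310,::-1],None,fx=6,fy=6,interpolation=cv2.INTER_CUBIC))
E
```

```text
t 11.95 p [0.5947 0.0894 0.1473] gate -0.0 0.0191 yaw_y 84.44 z [-0.    -0.002 -1.   ] F [-1.58 -5.92  1.77] op -0.0
dp [-0.  -3.1  0.3]
```

View pics/s13.png

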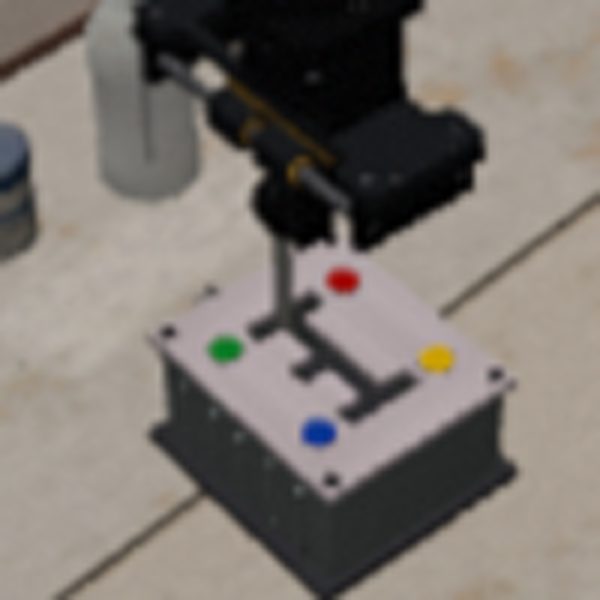

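The force rose to 6 N, so the stem is at the end of the channel at about (283,320). I'll go back and round behind the knob at y=+0.041.

Emit:
{"fn": "jog_arm", "kwargs": {
  "rows": [
    {"dp":[0,-8,0],"turn":[0,0,0],"grip":0},
    {"dp":[0,-30,0],"turn":[0,0,0],"grip":0},
    {"dp":[20,-30,0],"turn":[0,0,0],"grip":0},
    {"dp":[55,-30,0],"turn":[0,0,0],"grip":0},
    {"dp":[58,-10,0],"turn":[0,0,0],"grip":0},
    {"dp":[58,21,0],"turn":[0,0,0],"grip":0},
    {"dp":[58,21,0],"turn":[0,0,0],"grip":0},
    {"dp":[58,21,0],"turn":[0,0,0],"grip":0}
  ]
}}

```text
time_s: 12.8
position: [0.5391, 0.1182, 0.1472]
tcp_rot: [[-0.995, 0.096, 0.0], [0.096, 0.995, 0.001], [-0.0, 0.001, -1.0]]
force: [0.2, -1.1, 0.5]
opening: 0.008
```

```bash
python3 - <<'E'
from h import *
st((-.026,.041,.147))
p,d=vision.capture('scene');cv2.imwrite('pics/s14.png',cv2.resize(p[150:250,210:310,::-1],None,fx=6,fy=6,interpolation=cv2.INTER_CUBIC))
E
```

```text
t 12.8 p [0.5391 0.1182 0.1472] gate -0.0581 0.0423 yaw_y 84.48 z [ 0.     0.001 -1.   ] F [ 0.16 -1.08  0.53] op 0.008
dp [-32.1  -1.3   0.2]
```

View pics/s14.png

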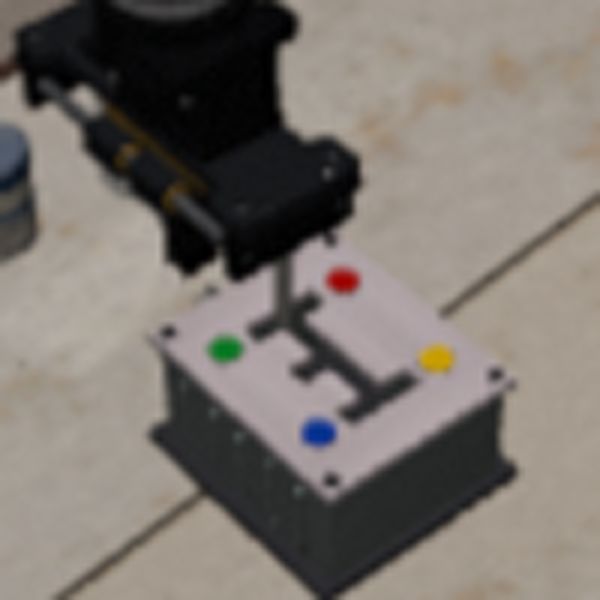

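Emit:
{"fn": "jog_arm", "kwargs": {
  "rows": [
    {"dp":[-12,-1,0],"turn":[0,0,0],"grip":0},
    {"dp":[-22,-1,0],"turn":[0,0,0],"grip":0},
    {"dp":[-27,-1,0],"turn":[0,0,0],"grip":0},
    {"dp":[-31,-1,0],"turn":[0,0,0],"grip":0},
    {"dp":[-35,-1,0],"turn":[0,0,0],"grip":0},
    {"dp":[-39,-1,0],"turn":[0,0,0],"grip":0},
    {"dp":[-43,-1,1],"turn":[0,0,0],"grip":0}
  ]
}}

```text
time_s: 13.55
position: [0.5814, 0.1122, 0.1462]
tcp_rot: [[-0.995, 0.097, -0.001], [0.097, 0.995, 0.0], [0.001, 0.0, -1.0]]
force: [-1.0, 0.5, 2.7]
opening: 0.008
```

```bash
python3 - <<'E'
from h import *
st((.0155,.041,.143))
p,d=vision.capture('scene');cv2.imwrite('pics/s15.png',cv2.resize(p[150:250,210:310,::-1],None,fx=6,fy=6,interpolation=cv2.INTER_CUBIC))
E
```

```text
t 13.55 p [0.5814 0.1122 0.1462] gate -0.0154 0.0405 yaw_y 84.41 z [-0.001  0.    -1.   ] F [-0.98  0.54  2.69] op 0.008
dp [-30.9   0.5   3.2]
```

View pics/s15.png

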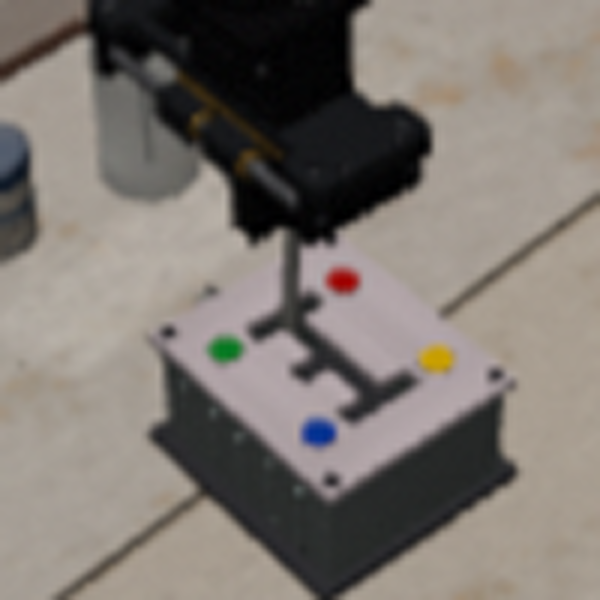

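Emit:
{"fn": "jog_arm", "kwargs": {
  "rows": [
    {"dp":[-3,0,1],"turn":[0,0,0],"grip":0},
    {"dp":[-6,0,2],"turn":[0,0,0],"grip":0},
    {"dp":[-9,0,2],"turn":[0,0,0],"grip":0},
    {"dp":[-12,0,3],"turn":[0,0,0],"grip":0},
    {"dp":[-15,0,4],"turn":[0,0,0],"grip":0},
    {"dp":[-18,0,5],"turn":[0,0,0],"grip":0}
  ]
}}

```text
time_s: 14.2
position: [0.6, 0.1103, 0.1412]
tcp_rot: [[-0.995, 0.097, 0.0], [0.097, 0.995, -0.0], [-0.0, 0.0, -1.0]]
force: [-1.5, 0.1, 1.3]
opening: 0.005
```

```bash
python3 - <<'E'
from h import *
st((.0155,.041,.141))
p,d=vision.capture('scene');cv2.imwrite('pics/s16.png',cv2.resize(p[150:250,210:310,::-1],None,fx=6,fy=6,interpolation=cv2.INTER_CUBIC))
E
```

```text
t 14.2 p [0.6    0.1103 0.1412] gate 0.0033 0.0404 yaw_y 84.41 z [ 0. -0. -1.] F [-1.5   0.07  1.26] op 0.005
dp [-12.2   0.6   0.2]
```

View pics/s16.png

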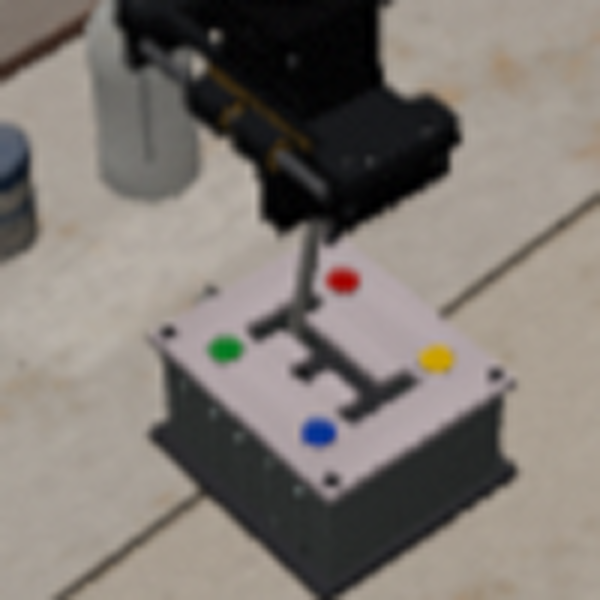

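The lever is tilting into the red slot, with the stem base at (298,325) moving towards the red disc. I'll carry on.

Emit:
{"fn": "jog_arm", "kwargs": {
  "rows": [
    {"dp":[-3,0,1],"turn":[0,0,0],"grip":0},
    {"dp":[-6,0,1],"turn":[0,0,0],"grip":0},
    {"dp":[-9,0,2],"turn":[0,0,0],"grip":0},
    {"dp":[-9,0,2],"turn":[0,0,0],"grip":0}
  ]
}}

```text
time_s: 14.65
position: [0.6093, 0.1093, 0.1391]
tcp_rot: [[-0.995, 0.098, 0.001], [0.098, 0.995, -0.0], [-0.001, 0.0, -1.0]]
force: [-1.3, 0.7, -0.1]
opening: 0.006
```

Emit:
{"fn": "jog_arm", "kwargs": {
  "rows": [
    {"dp":[-1,0,0],"turn":[0,0,0],"grip":0},
    {"dp":[-2,0,0],"turn":[0,0,0],"grip":0},
    {"dp":[-2,0,0],"turn":[0,0,0],"grip":0}
  ]
}}

```text
time_s: 14.95
position: [0.6104, 0.1092, 0.1391]
tcp_rot: [[-0.995, 0.097, -0.001], [0.097, 0.995, -0.0], [0.001, -0.0, -1.0]]
force: [-1.1, -0.2, -0.8]
opening: 0.006
```

```bash
python3 - <<'E'
from h import *
st((.0155,.041,.139))
E
```

```text
t 14.95 p [0.6104 0.1092 0.1391] gate 0.0138 0.0403 yaw_y 84.41 z [-0.001 -0.    -1.   ] F [-1.09 -0.2  -0.76] op 0.006
dp [-1.7  0.7  0.1]
```

Emit:
{"fn": "jog_arm", "kwargs": {
  "rows": [
    {"dp":[-1,0,0],"turn":[0,0,0],"grip":0},
    {"dp":[-2,0,0],"turn":[0,0,0],"grip":0},
    {"dp":[-2,0,0],"turn":[0,0,0],"grip":0}
  ]
}}

```text
time_s: 15.25
position: [0.6119, 0.1091, 0.1389]
tcp_rot: [[-0.995, 0.097, -0.002], [0.097, 0.995, 0.0], [0.002, -0.0, -1.0]]
force: [-2.5, -0.0, -0.8]
opening: 0.006
```

Emit:
{"fn": "jog_arm", "kwargs": {
  "rows": [
    {"dp":[-1,0,0],"turn":[0,0,0],"grip":0},
    {"dp":[-1,0,0],"turn":[0,0,0],"grip":0}
  ]
}}

```text
time_s: 15.45
position: [0.6124, 0.109, 0.1388]
tcp_rot: [[-0.995, 0.097, -0.003], [0.097, 0.995, 0.0], [0.003, -0.0, -1.0]]
force: [-3.9, -0.3, -0.7]
opening: 0.004
```

Emit:
{"fn": "jog_arm", "kwargs": {
  "rows": [
    {"dp":[-1,0,0],"turn":[0,0,0],"grip":0},
    {"dp":[-1,0,0],"turn":[0,0,0],"grip":0}
  ]
}}

```text
time_s: 15.65
position: [0.6127, 0.109, 0.1387]
tcp_rot: [[-0.995, 0.097, -0.004], [0.097, 0.995, 0.0], [0.004, -0.0, -1.0]]
force: [-5.3, 0.4, -0.3]
opening: 0.007
```

Emit:
{"fn": "jog_arm", "kwargs": {
  "rows": [
    {"dp":[-1,0,0],"turn":[0,0,0],"grip":0},
    {"dp":[-2,0,0],"turn":[0,0,0],"grip":0},
    {"dp":[-2,0,0],"turn":[0,0,0],"grip":0}
  ]
}}

```text
time_s: 15.95
position: [0.6133, 0.1089, 0.1386]
tcp_rot: [[-0.995, 0.097, -0.007], [0.097, 0.995, 0.0], [0.007, -0.0, -1.0]]
force: [-7.7, 0.8, 1.6]
opening: 0.003
```

Emit:
{"fn": "jog_arm", "kwargs": {
  "rows": [
    {"dp":[-1,0,0],"turn":[0,0,0],"grip":0},
    {"dp":[-2,0,0],"turn":[0,0,0],"grip":0},
    {"dp":[-2,0,0],"turn":[0,0,0],"grip":0}
  ]
}}

```text
time_s: 16.25
position: [0.6138, 0.1089, 0.1385]
tcp_rot: [[-0.995, 0.097, -0.011], [0.097, 0.995, 0.0], [0.011, -0.001, -1.0]]
force: [-11.0, 1.8, 3.3]
opening: 0.004
```

```bash
python3 - <<'E'
from h import *
st((.0155,.041,.139))
p,d=vision.capture('scene');cv2.imwrite('pics/s17.png',cv2.resize(p[150:250,210:310,::-1],None,fx=6,fy=6,interpolation=cv2.INTER_CUBIC))
E
```

```text
t 16.25 p [0.6138 0.1089 0.1385] gate 0.0171 0.0404 yaw_y 84.44 z [-0.011  0.    -1.   ] F [-11.03   1.83   3.32] op 0.004
dp [ 1.6  0.6 -0.5]
```

View pics/s17.png

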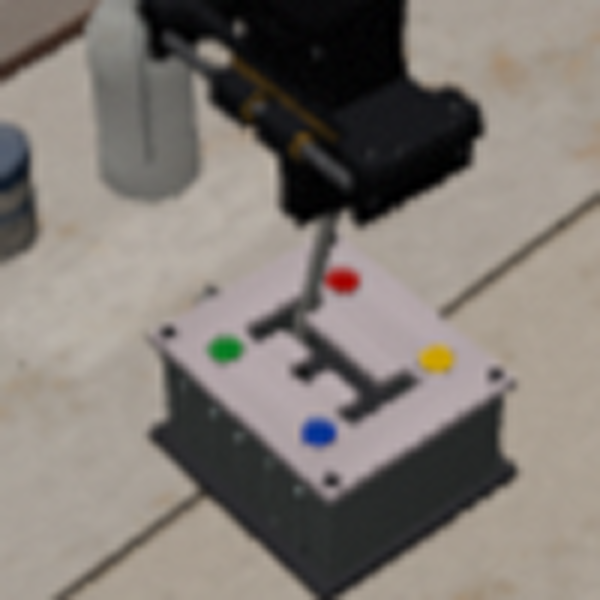

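It stopped with 11 N against the solid end, and the stem is at the red end of the slot. I'll draw back, rise and verify.

Emit:
{"fn": "jog_arm", "kwargs": {
  "rows": [
    {"dp":[8,0,0],"turn":[0,0,0],"grip":0},
    {"dp":[35,0,0],"turn":[0,0,0],"grip":0},
    {"dp":[65,0,0],"turn":[0,0,0],"grip":0},
    {"dp":[85,0,-30],"turn":[0,0,0],"grip":0},
    {"dp":[95,0,-75],"turn":[0,0,0],"grip":0},
    {"dp":[100,45,-100],"turn":[0,0,0],"grip":0},
    {"dp":[110,90,-120],"turn":[0,0,0],"grip":0},
    {"dp":[120,135,-120],"turn":[0,0,0],"grip":0},
    {"dp":[120,180,-120],"turn":[0,0,0],"grip":0},
    {"dp":[120,180,-120],"turn":[0,0,0],"grip":0}
  ]
}}

```text
time_s: 17.3
position: [0.5191, 0.305, 0.261]
tcp_rot: [[-0.996, 0.092, 0.009], [0.092, 0.996, 0.005], [-0.008, 0.006, -1.0]]
force: [0.3, -0.4, 0.2]
opening: 0.007
```

```bash
python3 - <<'E'
from h import *
st()
for n,roi in(('scene',(255,170,290,210)),('top',(215,170,290,240))):
    i=vision.camera_info(n);p,d=vision.capture(n)
    for k,(c,s) in blobs(p,roi).items():
        w=onplane(i,*c,.164 if k=='knob' else .088);print(n,k,c.round(1),s[4],((w[:2]-C)@ex).round(4),((w[:2]-C)@ey).round(4))
    cv2.imwrite(f'pics/{n}20.png',p[:,:,::-1])
    x0,y0=(210,150)
    cv2.imwrite(f'pics/{n}20z.png',cv2.resize(p[150:250,200:300,::-1],None,fx=4,fy=4,interpolation=cv2.INTER_CUBIC))
cv2.imwrite('pics/z20.png',np.hstack([cv2.imread('pics/scene20z.png'),cv2.imread('pics/top20z.png')]))
E
```

```text
t 17.3 p [0.5191 0.305  0.261 ] gate -0.0962 0.2263 yaw_y 84.72 z [ 0.009  0.005 -1.   ] F [ 0.34 -0.38  0.19] op 0.007
scene red [266.5 196.2] 16 0.0409 0.0412
scene yellow [282.2 208.6] 9 0.0433 -0.0362
scene knob [266.1 179.5] 59 0.0398 0.0413
top red [235.3 189.8] 19 0.0419 0.0371
top yellow [265.5 193.2] 33 0.0414 -0.0403
top green [230.5 221.6] 31 -0.0408 0.0391
top blue [262. 225.] 37 -0.041 -0.0407
top knob [230.7 182.6] 98 0.0415 0.0417
```

View pics/z20.png

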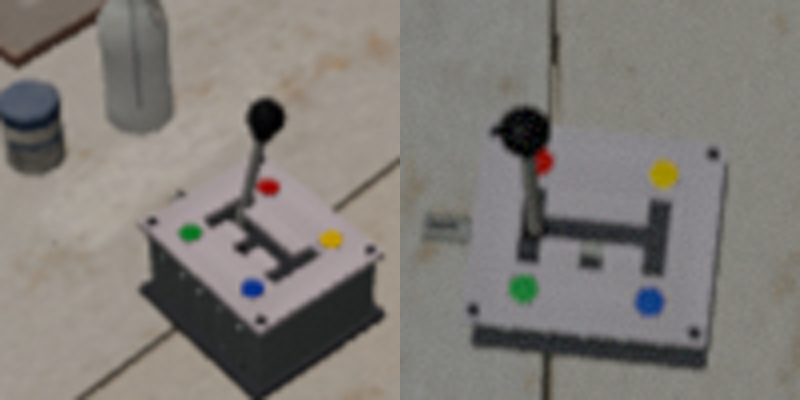

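View pics/top20.png

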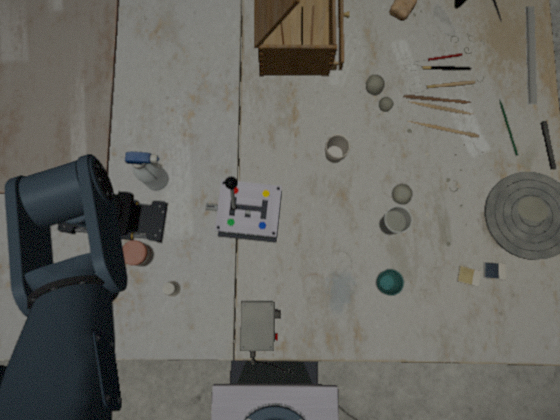

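The knob measures (0.0415, 0.0417) in the gate frame, which is home above red. The arm is clear and the visible bystanders are at their original pixels. Handing in.

```bash
python3 -c "
from rig import bot
print(bot.hand_in(), bot.read_state()['force'])"
```

```text
the job is handed in; nothing more can be done
the job is handed in; nothing more can be done
```

The lever is home in the red slot and the job is handed in, with the gripper clear of it. I pushed it with shut fingertips out of park, along the cross channel to the +y end, then +x into the red slot until it stopped solid.

**Final position:** the top camera puts the knob at (41.5, 41.7) mm in the gate frame and the scene camera at (39.8, 41.3) mm. Full home is about 41.5 mm, so both agree within calibration.

**Forces and time:** the highest force reading was about 11.7 N, at the red slot's stop. It took about 17.4 s in all.

**First push went wrong:** the shut fingertips stood about 27 mm higher than I had assumed. That push rode on top of the knob, with about 10 N upward, and left the lever about 8 mm short of upright. I found this from the depth image, lowered the tool and finished the push cleanly.

**Bystanders:** the visible ones stand where they were. In the last top view the arm hid the blue-lid jar and partly covered the red-lid one. The blue-lid jar is in the last scene picture; I did not re-measure either. The only force readings above noise came while pushing the lever.

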